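# Set the polariser of the inspection lamp

## Robot

A 6-joint arm with a two-finger parallel gripper is mounted at the origin on a cart in front of the work surface, level with it; the furniture and walls round the work are solid. World frame = base frame: x ahead of the robot, y to its left, z up, the work surface at z = 0. Lengths are in m, angles in rad, forces in N, time in s.
With the tool pointing down it reaches from about 0.375 to 0.9 m from the base axis. Payload 3.1 kg.
Tool frame: the origin (TCP) lies on the centre line of the jaws, within the pads' length; the fingertips stand 19 mm ahead of it and the grasp point (between the pads) is the TCP; z points along the fingers, y is the line along which they close (so a half turn about z gives the same grasp; the last joint's range is limited). The gripper opens to 85 mm and grips with 20 to 120 N. Pads are 22 mm wide; open, the fingers measure 114 mm over their backs; the gripper's body (76 mm by 85 mm) begins 54 mm behind the grasp point. The pads swing forward as they close: fully open they stand 13 mm farther back than shut.
Start: joints at [1.079, 0.527, 1.433, -0, 1.181, -0.178], TCP at [0.193, 0.594, 0.212] pointing down, gripper open.
Joint ranges: [-3.08, 3.08], [-0.75, 2.2], [0.22, 2.44], [-1.43, 4.57], [0, 2.65], [-2.85, 2.85]. Speed limits (rad/s): [2.79, 2.79, 3.14, 3.14, 3.14, 3.14].

## Interface

Orientations are given as a unit quaternion [x, y, z, w].
In Python, from station import manip gives the robot as it stands.
- The arm moves only by the tool servo_tool, never from a script. Its argument "rows" is a list that holds one entry, the list of rows, each a list of 7 numbers: the turn, a rotation vector about the tool's x, y, z in degrees, then the shift along the tool's x, y, z in m, then the gripper command: -1 is shut, 1 is fully open, values between are in proportion. In form: [[[wx, wy, wz, tx, ty, tz, jaw], ...]]. A call has 1 to 8 rows; each row shifts and turns the commanded pose from where the row before left it, along the tool's axes as they then stand; what a row does not reach is not made up. A row lasts 1/12 s, in which the tool goes at most 41.7 mm and 7.16 degrees, less where a joint would pass 70% of its speed; a pose out of reach is approached as far as the arm can. A call is refused whole if a number of a shift passes 0.0417 or a number of a turn 7.16, either way. A call with a gripper value outside its range is refused whole. The fingers move at their own pace and stop on an object; "squeeze" is the grip in N (left out, the last holds). Time passes only in rows, so rows that do not move let the fingers close. It gives the time, the measured TCP pose, the force, the opening and the grip force at its end, in the units of the state.
- manip.sense(): the state, without advancing time (a new reading comes with each control period).
- manip.snapshot(name): name is "side" or "top"; returns the picture (480x640x3 uint8, blue, green, red); there is no depth.
- manip.camera_info(name): a dict with "K" (3x3 intrinsics, pixels), "k1" (the pictures are not rectified: a ray, as slopes to the right and down, at radius r is drawn at 1 + k1 r^2 times it, then the intrinsics apply), "camera_from_world" (4x4, takes a point from world to camera coordinates). Camera axes: x right, y down, z forward; pixel columns grow to the right and rows downward; lengths in m; the calibration is good to about 2 mm. A picture is of the moment at which its call begins. camera_info takes no time and is no camera call.
- manip.sign_off(): hands the job in; it is judged then, once.
The state is a dict: "t": time; "q": joint angles; "qd": joint speeds; "tau": joint torques, N m; "tcp_pos": TCP position; "tool_rot": TCP orientation; "force": force on the tool from outside, world axes, zero at the start; "ft_torque": the same for the moment, N m; "finger_gap": opening from 0.0 (shut) to 1.0 (fully open); "gripper_force": force on a finger pad.
Only numpy, scipy, OpenCV 4.12 (cv2) and the standard library are available. Lean on these libraries where they do the work, as an engineer would, in place of code of your own. Each camera call takes 0.05 s, during which the arm holds its last target. There are 200 camera calls.

## Task

Get the inspection lamp ready: with the fingertips gently push the upright post of the polariser ring's lever round its arc until the lever's bar lies centred over the long diamond-headed mark of the scale, then press the lamp's push button right down and let it come up again. Do not grip the lever, do not turn the scale itself, do not press the button before the lever is set, and leave the things standing round the lamp where they are.

Things in the scene. Friction and masses are not known exactly. Their poses are not given: they have to be found in the camera images.
- lamp: Fixed lamp on a flat antistatic mat (5 mm thick): round grey housing, 160 mm across and 26 mm high, with a lobe 52 mm wide and 18 mm high that reaches out to 153 mm from the middle, on the housing's -y side. Origin: on the common axis of housing, scale and polariser ring, at the top of the mat; z up. Everything on the housing except the lever is below 42 mm.
- lever: Lever of the polariser ring: steel bar 6 mm wide, level, 36 to 42 mm above the mat, going radially out over the scale to 84 mm from the axis; near its end stands a round upright steel post, 12 mm in diameter, centred 82 mm from the axis, top 76 mm above it. Origin on the axis, 26 mm up; the bar points along its -x. Must not feel over 20 N.
- lever_post (a point): Centre line of the lever's post, 76 mm above the mat (its top)
- lever_point (a point): Point on the middle of the lever's bar, 67 mm from the axis: the part that must lie over the diamond of the long mark
- scale_mark (a point): Centre of the diamond (14 mm across corners) on the long mark, 67 mm from the axis, 31 mm above the mat. The scale is a flat black ring, 154 mm across, under the lever, with 24 white radial marks 15 degrees apart: 23 short (8 mm), one long (22 mm) with the diamond at its outer end. It is stiff and may stand at any angle.
- polariser_ring (a joint): Angle (rad) of the ring (knurled aluminium, 100 mm across, top 40 mm above the mat) and its lever, growing anticlockwise seen from above; 0 when the bar points along the lamp's -x. Turns from -4.9 to 4.9, no stop on the shorter way to the mark. Dry friction, about 1.5 N at the post; stays where it is left.
- scale_ring (a joint): Angle of the scale (rad), same sense; 0 when the long mark points along the lamp's -x. The lever is on the mark when both angles are equal or differ by one full turn
- lamp_button (a joint): Travel of the push button (m): 0 up, 0.006 fully down; springs back; about 5 N fully down
- lamp_button_top (a point): Middle of the top face of the round grey push button (26 mm in diameter) on the lobe, 125 mm from the axis, 40 mm above the mat; pressed straight down
- jar: Loose glass jar of screws with a metal lid, 56 mm in diameter, 67 mm high; origin at the centre of its underside. To be left alone
- capacitor: Loose blue can capacitor, 32 mm in diameter, 50 mm high, standing; origin at the centre of its underside. To be left alone
- battery: Loose block battery, 18 x 26 x 48 mm, standing; origin at the centre of its underside. To be left alone

How it is judged:
By the outcome, as a careful person would: the job done as asked, in the order asked, and still so for the second after the job is handed in, with the robot touching nothing.
It also fails if it takes over 64 s, if anything falls off the work surface, if the arm or the gripper's body presses on something with over 40 N, if the wrist force passes 120 N, or if a joint passes its speed limit or range.

## Working session

There is one attempt and no reset: what is moved stays moved. The work goes in short steps, Python scripts to look and compute and a tool call to move; the robot and the scene stay as the last step left them, time stands still between calls to the robot, and variables do not carry over. Pictures are saved under pics/ and viewed, at most 10 in all, crops included, and the job is handed in when it is done.

Besides the shell and the picture viewer there is one more tool, called after "Request:" as name(argument=value, ...) on one line, values as JSON. servo_tool: Moves the arm, as the interface text tells. Its arguments: {"type":"object","properties":{"rows":{"type":"array","items":{"type":"array","items":{"type":"array","items":{"type":"number"}}}},"squeeze":{"type":"number"}},"required":["rows"]}

```bash
mkdir -p pics; cat > h.py <<'E'
import numpy as np, cv2
from station import manip
def ray(n,u,v):
    c=manip.camera_info(n); K=np.array(c["K"]); T=np.array(c["camera_from_world"])
    d=np.array([c["k1"],0,0,0,0],float)
    p=cv2.undistortPoints(np.array([[[u,v]]],float),K,d)[0,0]
    R=T[:3,:3]; return -R.T@T[:3,3], R.T@np.array([p[0],p[1],1])
def onz(n,u,v,z):
    o,d=ray(n,u,v); return o+d*(z-o[2])/d[2]
def pix(n,P):
    c=manip.camera_info(n); K=np.array(c["K"]); T=np.array(c["camera_from_world"])
    P=np.atleast_2d(P); r=cv2.Rodrigues(T[:3,:3])[0]
    return cv2.projectPoints(P.astype(float),r,T[:3,3],K,np.array([c["k1"],0,0,0,0],float))[0][:,0]
E
python3 - <<'E'
from h import *
for n in("top","side"):
    cv2.imwrite(f"pics/{n}0.png",manip.snapshot(n)); print(manip.camera_info(n))
print(manip.sense())
E
```

```text
{'K': array([[591.869549  ,   0.        , 324.93728646],
       [  0.        , 591.869549  , 248.73429775],
       [  0.        ,   0.        ,   1.        ]]), 'k1': -0.06122807201024457, 'camera_from_world': array([[-0.00314486, -0.99998426,  0.00464697,  0.0096675 ],
       [-0.99719631,  0.00278859, -0.07477791,  0.48723486],
       [ 0.07476378, -0.0048691 , -0.99718938,  0.95230567],
       [ 0.        ,  0.        ,  0.        ,  1.        ]])}
{'K': array([[474.4382089 ,   0.        , 317.38151175],
       [  0.        , 474.4382089 , 239.05264664],
       [  0.        ,   0.        ,   1.        ]]), 'k1': -0.07734294738370702, 'camera_from_world': array([[ 0.99238653,  0.12314162,  0.00226125, -0.4708097 ],
       [ 0.08057472, -0.63523934, -0.76810071,  0.05130553],
       [-0.09314873,  0.762435  , -0.64032507,  0.95926609],
       [ 0.        ,  0.        ,  0.        ,  1.        ]])}
{'t': 0.1, 'q': array([ 1.07849545e+00,  5.28388869e-01,  1.43376356e+00,  5.15595979e-06,
        1.18144592e+00, -1.78510918e-01]), 'qd': array([-1.01033464e-03, -1.02675529e-03, -3.13468567e-03, -9.47249141e-04,
       -5.53498201e-04,  5.68078877e-05]), 'tau': array([-2.95948848e-04, -4.43305063e+01, -1.78586662e+01, -2.85693377e-04,
        3.88385874e-03,  2.51932636e-05]), 'tcp_pos': array([0.19256191, 0.59387159, 0.21072529]), 'tool_rot': array([ 1.56252975e-01,  9.87716560e-01, -9.46185057e-04, -3.32342394e-04]), 'force': array([-0.67622457, -0.61828406,  0.131491  ]), 'ft_torque': array([ 0.02914465,  0.02535995, -0.01138978]), 'gripper_force': 0.0, 'finger_gap': 1.001659748715265}
```

View pics/top0.png

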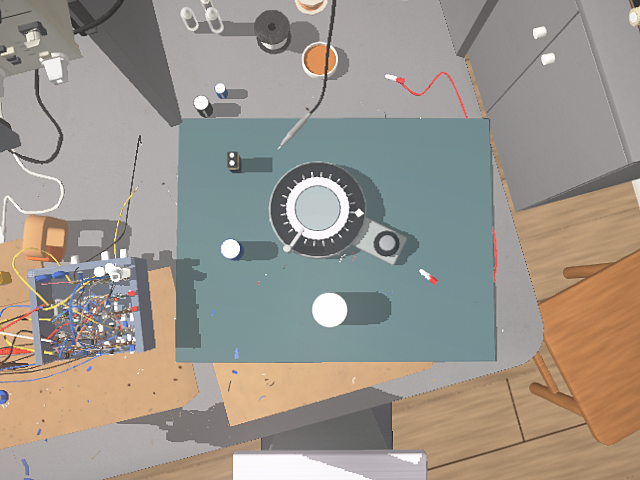

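View pics/side0.png

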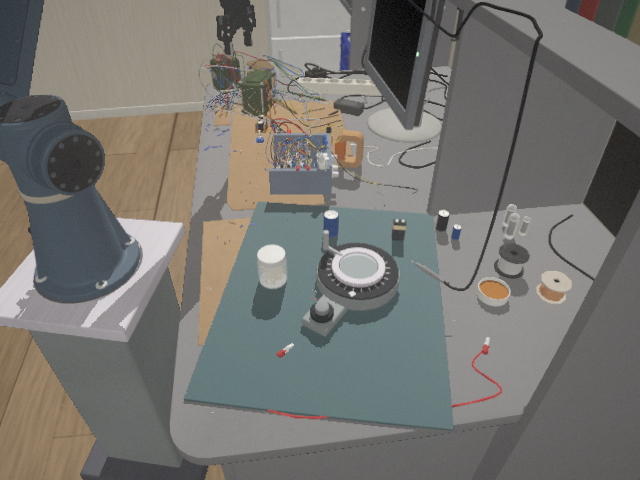

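The top picture shows the lamp axis near (318,209), the post at about (288,248), the diamond at (360,213) and the button at (387,242). The jar is at (330,310), the capacitor at (231,249) and the battery at (233,161). Next I measure these precisely.

```bash
cat >> h.py <<'E'
def comps(m,amin=8):
    n,l,s,c=cv2.connectedComponentsWithStats(m.astype(np.uint8)); return [(s[i],c[i]) for i in range(1,n) if s[i][4]>=amin]
E
python3 - <<'E'
from h import *
a=cv2.imread("pics/top0.png"); b=cv2.imread("pics/side0.png")
A=cv2.resize(a[150:280,220:420],None,fx=4,fy=4,interpolation=cv2.INTER_CUBIC)
B=cv2.resize(b[215:345,300:410],None,fx=4.5,fy=4.5,interpolation=cv2.INTER_CUBIC)[:520]
cv2.imwrite("pics/crop0.png",A); cv2.imwrite("pics/cropB0.png",B)
g=a.min(2); hsv=cv2.cvtColor(a,cv2.COLOR_BGR2HSV)
m=(g>150); m[:150]=0;m[280:]=0;m[:,:260]=0;m[:,420:]=0
for s,c in comps(m): print("white",s,c.round(1),onz("top",*c,.036).round(4))
# scale dark ring outer contour
d=(a.max(2)<75); d[:150]=0;d[270:]=0;d[:,:260]=0;d[:,375:]=0
cs=max(cv2.findContours(d.astype(np.uint8),cv2.RETR_EXTERNAL,cv2.CHAIN_APPROX_NONE)[0],key=len)
print("dark",cv2.minEnclosingCircle(cs),cv2.fitEllipse(cs))
E
```

```text
white [314 161   8   1   8] [317.5 161. ] [0.6294 0.02   0.036 ]
white [ 268  164   82   89 3323] [314.2 208.4] [0.5515 0.0256 0.036 ]
white [282 195   5   3   9] [284.2 195.9] [0.572 0.074 0.036]
white [351 209  13   8  53] [357.9 212.5] [ 0.5447 -0.0452  0.036 ]
white [356 221  42  44 557] [374.1 241.6] [ 0.4973 -0.071   0.036 ]
white [338 234   4   4   9] [339.7 235.6] [ 0.5072 -0.0155  0.036 ]
white [379 235  16  15 181] [386.5 242.4] [ 0.496 -0.091  0.036]
white [304 239   3   4   8] [305.  240.5] [0.4993 0.0404 0.036 ]
white [313 241   2   5   9] [313.6 243.2] [0.4949 0.0266 0.036 ]
white [322 241   3   5   9] [322.8 242.9] [0.4954 0.0118 0.036 ]
white [300 254  34   4  51] [315.5 255.6] [0.4749 0.0236 0.036 ]
white [339 258   3   5   9] [340. 260.] [ 0.4677 -0.0159  0.036 ]
dark ((334.5, 235.0), 11.629803657531738) ((332.13873291015625, 233.0041961669922), (9.052618980407715, 22.923879623413086), 66.04447937011719)
```

View pics/crop0.png

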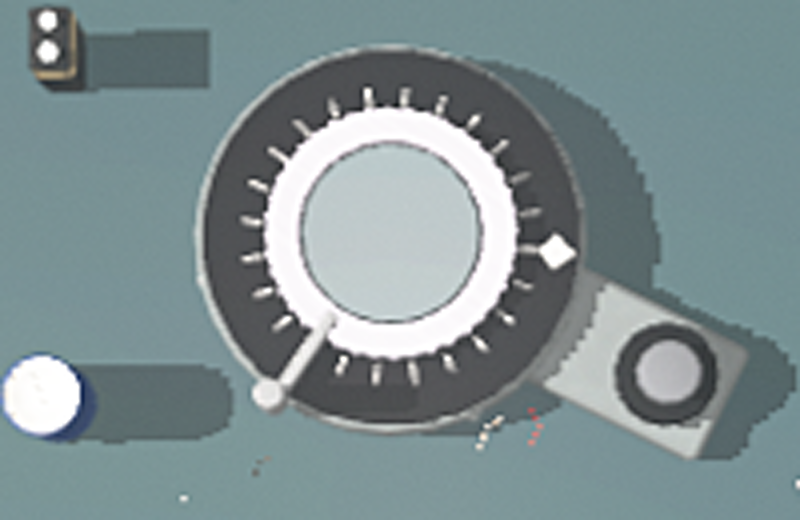

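View pics/cropB0.png

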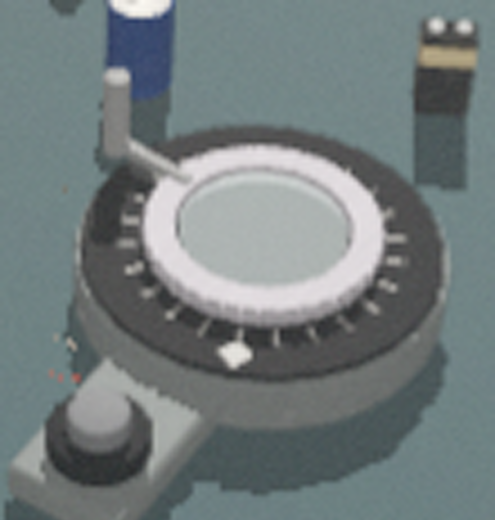

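The crops show the ring's outer edge (263–518, 107–360) in crop pixels, the post top at about (268,392), the diamond at (557,252) and the button at (668,371). In the side crop they are: post (117,75), diamond (235,354), button (100,418).

```bash
python3 - <<'E'
from h import *
t=lambda x,y:(x/4+220-.37,y/4+150-.37)
s=lambda x,y:(x/4.5+300-.39,y/4.5+215-.39)
ra=[onz("top",*t(*p),.045) for p in((263,233),(518,233),(391,107),(391,360))]
C1=(np.array(ra[0])+ra[1]+ra[2]+ra[3])/4
rs=[onz("top",*t(*p),.036) for p in((203,239),(583,239),(393,48),(393,430))]
C2=sum(rs)/4
rb=[onz("side",*s(*p),.045) for p in((142,232),(386,232),(264,146),(264,320))]
print("ring",C1,np.linalg.norm(ra[0]-ra[1]),np.linalg.norm(ra[2]-ra[3]),"scale",C2,np.linalg.norm(rs[0]-rs[1]),"side",sum(rb)/4)
for nm,a,b,z in(("post",(268,392),(117,75),.081),("diamond",(557,252),(235,354),.036),("button",(668,371),(100,418),.045)):
    T=onz("top",*t(*a),z);S=onz("side",*s(*b),z)
    c=(C1+C2)/2; v=T-c
    print(nm,T.round(4),S.round(4),"r",np.hypot(*v[:2]),"ang",np.degrees(np.arctan2(v[1],v[0])))
bar=onz("top",*t(303,352),.047); v=bar-(C1+C2)/2; print("bar",np.degrees(np.arctan2(v[1],v[0])))
for nm,p,z in(("jar",(330,310),.072),("cap",(231,249),.055),("bat",(233,159),.053)):
    print(nm,onz("top",*p,z).round(3))
E
```

```text
ring [0.55098912 0.02035719 0.045     ] 0.10221135955424843 0.10228462046682484 scale [0.55010524 0.01951918 0.036     ] 0.15377345781472462 side [0.54982153 0.01673926 0.045     ]
post [0.4844 0.0673 0.081 ] [0.4818 0.0675 0.081 ] r 0.08132181301074996 ang 144.4088165285785
diamond [ 0.5444 -0.0468  0.036 ] [ 0.5424 -0.0471  0.036 ] r 0.06702714731454232 ang -95.29523153103956
button [ 0.4952 -0.0902  0.045 ] [ 0.4939 -0.0956  0.045 ] r 0.12331565706478503 ang -116.69035957391175
bar 143.30205354648456
jar [0.389 0.001 0.072]
cap [0.484 0.157 0.055]
bat [0.629 0.155 0.053]
```

Request:
servo_tool(rows=[[[0,0,0,-0.028,-0.024,0,-1],[0,0,0,-0.028,-0.024,0,-1],[0,0,0,-0.028,-0.024,0,-1],[0,0,0,-0.028,-0.024,0,-1],[0,0,0,-0.028,-0.024,0,-1],[0,0,0,-0.028,-0.024,0,-1],[0,0,0,-0.028,-0.024,0,-1],[0,0,0,-0.028,-0.024,0,-1]]])

```text
t: 0.77
tcp_pos: [0.347, 0.341, 0.2114]
tool_rot: [0.156, 0.988, -0.0, -0.0]
force: [1.6, -0.5, 0.1]
finger_gap: -0.0
gripper_force: 0.0
```

Request:
servo_tool(rows=[[[0,0,0,-0.028,-0.024,0,-1],[0,0,0,-0.028,-0.024,0,-1],[0,0,0,-0.028,-0.024,0,-1],[0,0,0,-0.028,-0.024,0,-1],[0,0,0,-0.028,-0.024,0,-1],[0,0,0,-0.028,-0.024,0,-1],[0,0,0,-0.028,-0.024,0,-1],[0,0,0,-0.028,-0.024,0,-1]]])

```text
t: 1.43
tcp_pos: [0.5008, 0.0892, 0.2114]
tool_rot: [0.156, 0.988, 0.0, -0.0]
force: [0.7, 0.7, 1.1]
finger_gap: 0.004
gripper_force: 0.0
```

Request:
servo_tool(rows=[[[0,0,7.1,0,0,0,-1],[0,0,7.1,0,0,0,-1],[0,0,7.1,0,0,0,-1],[0,0,7.1,0,0,0,-1],[0,0,7.1,0,0,0,-1],[0,0,7.1,0,0,0,-1],[0,0,7.1,0,0,0,-1],[0,0,7.1,0,0,0,-1]]])

```text
t: 2.1
tcp_pos: [0.5001, 0.0909, 0.2112]
tool_rot: [0.61, 0.793, -0.0, -0.0]
force: [0.6, 0.2, -0.0]
finger_gap: -0.001
gripper_force: 0.0
```

Request:
servo_tool(rows=[[[0,0,7.1,0,0,0,-1],[0,0,7.1,0,0,0,-1],[0,0,7.1,0,0,0,-1],[0,0,7.1,0,0,0,-1],[0,0,7.1,0,0,0,-1],[0,0,7.1,0,0,0,-1],[0,0,7.1,0,0,0,-1],[0,0,1,0,0,0,-1]]])

```text
t: 2.77
tcp_pos: [0.5001, 0.091, 0.2113]
tool_rot: [0.89, 0.457, -0.0, -0.0]
force: [0.4, 0.5, 0.3]
finger_gap: 0.004
gripper_force: 0.0
```

Request:
servo_tool(rows=[[[0,0,0,0,0,0.018,-1],[0,0,0,0,0,0.018,-1],[0,0,0,0,0,0.018,-1],[0,0,0,0,0,0.018,-1],[0,0,0,0,0,0.018,-1],[0,0,0,0,0,0.018,-1],[0,0,0,0,0,0.016,-1],[0,0,0,0,0,0.006,-1]]])

```text
t: 3.43
tcp_pos: [0.4989, 0.0909, 0.0795]
tool_rot: [0.888, 0.459, -0.002, -0.001]
force: [-1.1, -0.4, 0.4]
finger_gap: 0.0
gripper_force: 0.0
```

```bash
python3 - <<'E'
from h import *
b=manip.snapshot("side"); s=manip.sense(); print(s["tcp_pos"],s["force"])
cv2.imwrite("pics/side1.png",cv2.resize(b[170:320,270:430],None,fx=3.5,fy=3.5,interpolation=cv2.INTER_CUBIC))
E
```

```text
[0.49880374 0.0909428  0.07938809] [-0.82319092 -0.01404852  0.68217993]
```

View pics/side1.png

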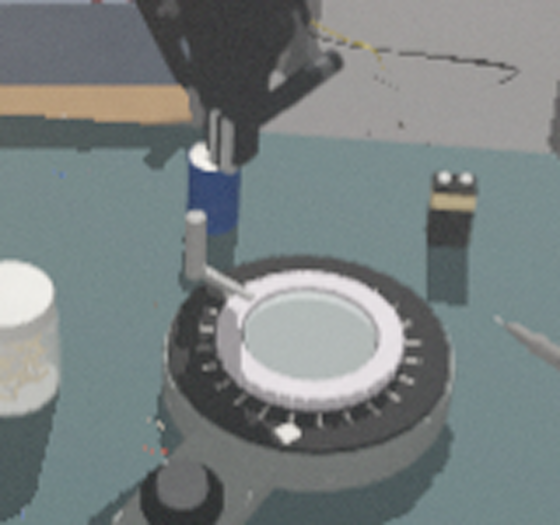

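The side crop shows the fingers with their tip at about (235,168), behind the post whose top is at (195,217). I check the tip position by projection.

```bash
python3 - <<'E'
from h import *
p=manip.sense()["tcp_pos"]
for z in(.05,.06,.07,.08,.1): print(z,((pix("side",[[p[0],p[1],z]])[0]-[270,170])*3.5).round(0))
print(((pix("side",[[.4833,.0669,.081],[.4833,.0669,.047]])-[270,170])*3.5).round(0))
E
```

```text
0.05 [228. 234.]
0.06 [228. 220.]
0.07 [229. 206.]
0.08 [229. 192.]
0.1 [230. 164.]
[[197. 215.]
 [196. 262.]]
```

```bash
python3 - <<'E'
from h import *
b=manip.snapshot("side"); a=manip.snapshot("top"); s=manip.sense(); print(s["t"],s["tcp_pos"])
B=cv2.resize(b[170:290,270:390],None,fx=3.5,fy=3.5,interpolation=cv2.INTER_CUBIC)
A=cv2.resize(a[170:290,220:320],None,fx=3.5,fy=3.5,interpolation=cv2.INTER_CUBIC)
cv2.imwrite("pics/both2.png",np.hstack([B,A]))
E
```

```text
3.5833 [0.50031693 0.09095401 0.08141744]
```

View pics/both2.png

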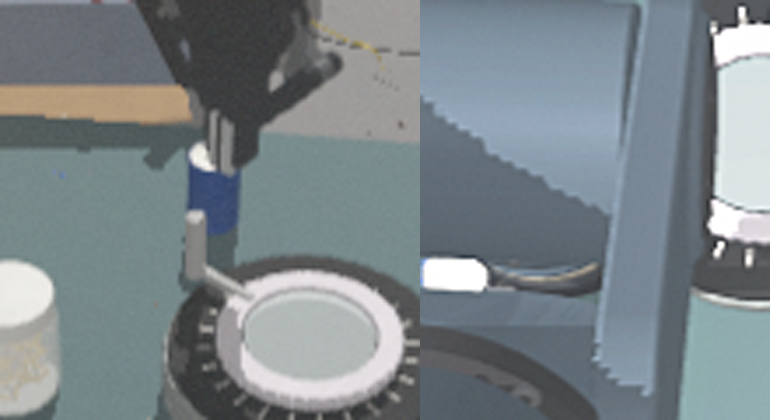

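The tip appears at about (225,172), higher in the image than expected, so I check against the start picture and the ray before touching anything.

```bash
python3 - <<'E'
from h import *
print("start tip pred", pix("side",[[.1926,.5939,.2107-.006],[.1926,.5939,.2107]]).round(1))
p=manip.sense()["tcp_pos"]
u,v=225/3.5+270,172/3.5+170
for z in(.05,.062,.08,.09,.1,.11): print(z,onz("side",u,v,z).round(3))
b=cv2.imread("pics/side0.png")
cv2.imwrite("pics/st.png",np.hstack([cv2.resize(b[0:100,190:290],None,fx=4,fy=4),cv2.resize(manip.snapshot("side")[130:230,290:390],None,fx=4,fy=4)]))
E
```

```text
start tip pred [[241.   65.6]
 [240.7  63.4]]
0.05 [0.492 0.148 0.05 ]
0.062 [0.493 0.133 0.062]
0.08 [0.495 0.109 0.08 ]
0.09 [0.496 0.096 0.09 ]
0.1 [0.497 0.083 0.1  ]
0.11 [0.498 0.07  0.11 ]
```

View pics/st.png

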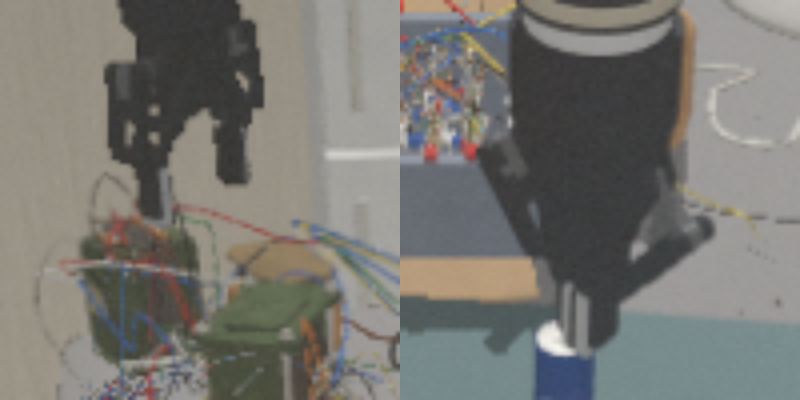

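```bash
python3 - <<'E'
from h import *
a=cv2.imread("pics/side0.png").astype(int); b=manip.snapshot("side").astype(int)
d=(a-b).mean(2)
# jar shadow slope from top image: shadow tip vs jar
t=cv2.imread("pics/top0.png").astype(int).mean(2)
row=t[312,300:420].astype(int); print("jar row",row[::4])
for z,lo,hi in((.045,.038,.051),(.036,.053,.077)):
    vv,uu=np.where(d>25); keep=[]
    for u,v in zip(uu,vv):
        P=onz("side",u,v,z); r=np.hypot(P[0]-.55,P[1]-.0185)
        if lo<r<hi: keep.append(np.r_[P[:2],d[v,u]])
    k=np.array(keep)
    if len(k):
        for x in np.arange(.46,.56,.008):
            q=k[abs(k[:,0]-x)<.004]
            if len(q): print(z,x.round(3),q[:,1].min().round(3),q[:,1].max().round(3),len(q))
E
```

```text
jar row [145 142 145 221 254 254 254 254 254 254 253 255 102 107 107 105 106 104
 103 103 102 100  99 141 137 137 138 139 138 138]Traceback (most recent call last):
  File "<stdin>", line 10, in <module>
  File "h.py", line 9, in onz
    o,d=ray(n,u,v); return o+d*(z-o[2])/d[2]
        ~~~^^^^^^^
  File "h.py", line 4, in ray
    c=manip.camera_info(n); K=np.array(c["K"]); T=np.array(c["camera_from_world"])
ValueError: time passes only in moves, steps and waits
```

```bash
sed -i '2a import functools\n@functools.lru_cache\ndef ci(n): return manip.camera_info(n)' h.py; sed -i 's/c=manip.camera_info(n)/c=ci(n)/' h.py
python3 - <<'E'
from h import *
print("jar shadow end",onz("top",391,312,.005),"jar",onz("top",330,310,.072))
a=cv2.imread("pics/side0.png").astype(int); b=manip.snapshot("side").astype(int); print(manip.sense()["tcp_pos"])
d=(a-b).mean(2)
for z,lo,hi in((.045,.038,.051),(.036,.053,.077)):
    vv,uu=np.where(d[210:330,280:420]>25); k=[]
    for u,v in zip(uu+280,vv+210):
        P=onz("side",u,v,z); r=np.hypot(P[0]-.55,P[1]-.0185)
        if lo<r<hi: k.append(P[:2])
    k=np.array(k)
    for x in np.arange(.46,.56,.008):
        q=k[abs(k[:,0]-x)<.004] if len(k) else []
        if len(q): print(z,x.round(3),q[:,1].min().round(3),q[:,1].max().round(3),len(q))
E
```

```text
jar shadow end [ 0.3831267  -0.10066468  0.005     ] jar [0.38873002 0.00099423 0.072     ]
[0.50129159 0.09092784 0.0825642 ]
0.045 0.5 -0.0 0.036 28
0.045 0.508 -0.01 0.033 61
0.045 0.516 -0.015 0.009 20
0.036 0.484 -0.004 -0.004 1
0.036 0.492 -0.025 0.013 14
0.036 0.5 -0.037 0.046 27
0.036 0.508 -0.043 -0.015 6
0.036 0.516 -0.047 -0.027 8
0.036 0.524 -0.049 -0.049 1
0.036 0.532 -0.053 -0.053 1
```

```bash
python3 - <<'E'
from h import *
a=cv2.imread("pics/side0.png").astype(float); b=manip.snapshot("side").astype(float)
A=cv2.GaussianBlur(a.mean(2),(3,3),0);B=cv2.GaussianBlur(b.mean(2),(3,3),0)
for x in(.494,.5,.506,.512):
    print(x,[(round(float(y),3),int(A[v,u]),int(B[v,u])) for y in np.arange(.09,.03,-.006) for u,v in [pix("side",[[x,y,.036]])[0].round().astype(int)]])
E
```

```text
0.494 [(0.09, 86, 89), (0.084, 87, 89), (0.078, 96, 98), (0.072, 156, 160), (0.066, 134, 140), (0.06, 94, 96), (0.054, 75, 76), (0.048, 62, 63), (0.042, 108, 111), (0.036, 94, 97)]
0.5 [(0.09, 87, 90), (0.084, 87, 91), (0.078, 85, 88), (0.072, 96, 99), (0.066, 168, 174), (0.06, 132, 137), (0.054, 126, 128), (0.048, 89, 88), (0.042, 149, 122), (0.036, 201, 145)]
0.506 [(0.09, 126, 130), (0.084, 107, 109), (0.078, 92, 93), (0.072, 84, 84), (0.066, 128, 131), (0.06, 169, 173), (0.054, 182, 187), (0.048, 218, 223), (0.042, 220, 204), (0.036, 221, 155)]
0.512 [(0.09, 123, 128), (0.084, 94, 96), (0.078, 83, 86), (0.072, 102, 106), (0.066, 169, 175), (0.06, 189, 193), (0.054, 183, 188), (0.048, 211, 217), (0.042, 208, 206), (0.036, 186, 175)]
```

Both the shadow and the ray put the visible tips at z ≈ 0.095, well above the nominal 0.062. I settle it with a gentle test push of the post at this height: if the tips really are high, they pass harmlessly above it.

Request:
servo_tool(rows=[[[0,0,0,-0.003,0,0,-1],[0,0,0,-0.003,0,0,-1],[0,0,0,-0.003,0,0,-1],[0,0,0,-0.003,0,0,-1],[0,0,0,-0.003,0,0,-1],[0,0,0,-0.003,0,0,-1],[0,0,0,-0.003,0,0,-1],[0,0,0,0,0,0,-1]]])

```text
t: 4.45
tcp_pos: [0.4877, 0.0734, 0.0816]
tool_rot: [0.889, 0.458, -0.0, -0.0]
force: [-0.4, -0.2, 0.5]
finger_gap: 0.002
gripper_force: 0.0
```

```bash
python3 - <<'E'
from h import *
b=manip.snapshot("side"); s=manip.sense(); print(s["tcp_pos"],s["force"])
a=cv2.imread("pics/side0.png")
cv2.imwrite("pics/push1.png",np.hstack([cv2.resize(x[180:280,300:400],None,fx=4,fy=4,interpolation=cv2.INTER_CUBIC) for x in(a,b)]))
E
```

```text
[0.48801522 0.07355936 0.08157349] [-0.00961995  0.22373572  0.88096126]
```

View pics/push1.png

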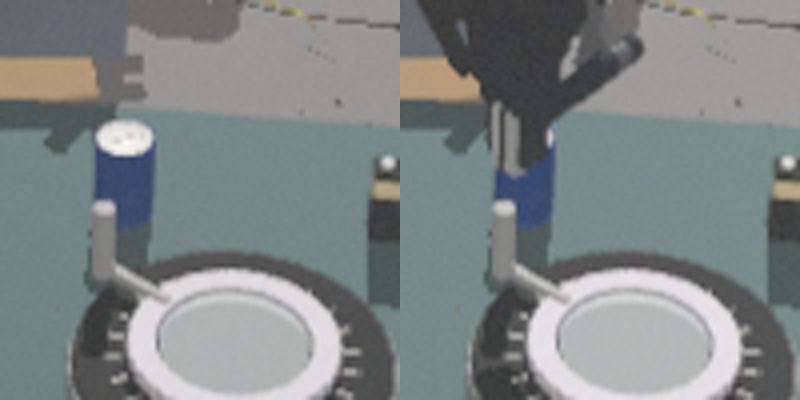

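The lever has not moved and there was no force, although the shut fingers are over the post (tip at about (510,172) in the right half). So the real fingertips stand about 13 mm behind the reported TCP, roughly 32 mm higher than nominal. I back off, lower the tool gently and watch the force.

Request:
servo_tool(rows=[[[0,0,0,0.006,0,0,-1],[0,0,0,0.006,0,0,-1],[0,0,0,0.006,0,0,-1],[0,0,0,0.006,0,0,-1],[0,0,0,0,0,0.004,-1],[0,0,0,0,0,0.004,-1],[0,0,0,0,0,0.004,-1],[0,0,0,0,0,0,-1]]])

```text
t: 5.17
tcp_pos: [0.5012, 0.0934, 0.0685]
tool_rot: [0.889, 0.458, -0.001, -0.001]
force: [-1.0, 0.3, -0.0]
finger_gap: -0.001
gripper_force: 0.0
```

Request:
servo_tool(rows=[[[0,0,0,0,0,0.003,-1],[0,0,0,0,0,0.003,-1],[0,0,0,0,0,0.003,-1],[0,0,0,0,0,0.001,-1],[0,0,0,0,0,0,-1]]])

```text
t: 5.58
tcp_pos: [0.502, 0.0933, 0.0593]
tool_rot: [0.889, 0.458, -0.0, -0.0]
force: [-0.5, 0.1, -0.1]
finger_gap: 0.004
gripper_force: 0.0
```

```bash
python3 - <<'E'
from h import *
b=manip.snapshot("side"); s=manip.sense(); p=s["tcp_pos"]; print(p,s["force"],s["ft_torque"])
a=cv2.imread("pics/side0.png")
# finger silhouette: change vs side0 near tip
d=cv2.absdiff(a,b).max(2)>30
for u in range(322,352,2):
    v=np.where(d[:,u])[0]; v=v[v<238]; print(u,v.max() if len(v) else None,end="; ")
print([(z,pix("side",[[p[0],p[1],z]])[0].round(1)) for z in(.04,.05,.06,.07,.08)])
E
```

```text
[0.50212142 0.09329966 0.05945683] [-0.31142294  0.30451335 -0.18449199] [ 0.08499212 -0.04308614  0.04076663]
322 202; 324 203; 326 233; 328 232; 330 219; 332 225; 334 226; 336 227; 338 226; 340 224; 342 223; 344 221; 346 213; 348 212; 350 210; [(0.04, array([336.7, 239.9])), (0.05, array([336.9, 236.1])), (0.06, array([337. , 232.2])), (0.07, array([337.2, 228.3])), (0.08, array([337.3, 224.3]))]
```

Request:
servo_tool(rows=[[[0,0,0,0,0,0.003,-1],[0,0,0,0,0,0.003,-1],[0,0,0,0,0,0.003,-1],[0,0,0,0,0,0.003,-1],[0,0,0,0,0,0.002,-1],[0,0,0,0,0,0,-1]]])

```text
t: 6.13
tcp_pos: [0.5018, 0.0934, 0.0451]
tool_rot: [0.889, 0.458, -0.0, -0.0]
force: [0.5, 0.4, -0.3]
finger_gap: -0.002
gripper_force: 0.0
```

Request:
servo_tool(rows=[[[0,0,0,-0.003,0,0,-1],[0,0,0,-0.003,0,0,-1],[0,0,0,-0.003,0,0,-1],[0,0,0,-0.003,0,0,-1],[0,0,0,-0.003,0,0,-1],[0,0,0,-0.003,0,0,-1],[0,0,0,-0.003,0,0,-1],[0,0,0,0,0,0,-1]]])

```text
t: 6.8
tcp_pos: [0.4897, 0.0759, 0.0457]
tool_rot: [0.889, 0.458, -0.0, -0.0]
force: [0.5, 0.3, 0.2]
finger_gap: -0.0
gripper_force: 0.0
```

```bash
python3 - <<'E'
from h import *
b=manip.snapshot("side"); t=manip.snapshot("top"); s=manip.sense(); p=s["tcp_pos"]; print(p,s["force"],s["ft_torque"])
a=cv2.imread("pics/side0.png")
print("post px pred",pix("side",[[.4833,.0669,.081]])[0])
cv2.imwrite("pics/push2.png",np.hstack([cv2.resize(x,None,fx=4,fy=4,interpolation=cv2.INTER_CUBIC) for x in(b[185:285,300:400],t[190:290,250:350])]))
E
```

```text
[0.48998973 0.07604341 0.04565675] [0.73192261 0.14482484 0.1247756 ] [-0.00265728 -0.00626375 -0.03943956]
post px pred [326.33187774 231.53877535]
```

View pics/push2.png

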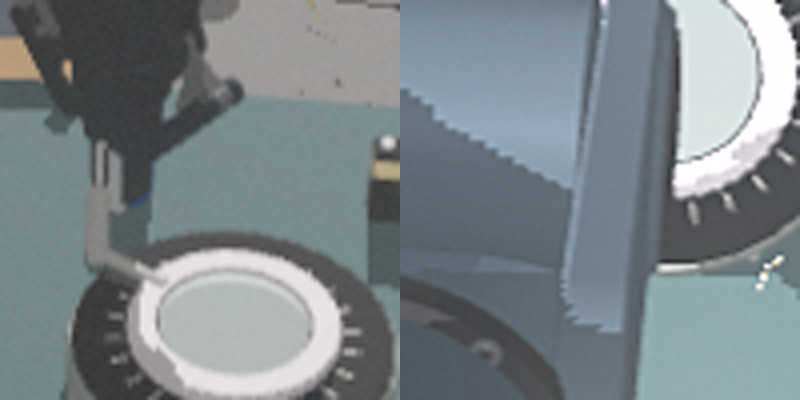

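The left half shows the fingertips (110,210) now against the post (98,190), which has shifted a little, so contact works at this height. I free it, go 10 mm lower, then sweep along the arc.

Request:
servo_tool(rows=[[[0,0,0,0.004,0,0,-1],[0,0,0,0,0,0.003,-1],[0,0,-2,0,0,0.003,-1],[0,0,-2,0,0,0.004,-1],[0,0,0,-0.002,-0.001,0,-1],[0,0,0,-0.002,0,0,-1],[0,0,0,0,0,0,-1]]])

```text
t: 7.48
tcp_pos: [0.4889, 0.0765, 0.0355]
tool_rot: [0.873, 0.488, -0.0, -0.0]
force: [0.5, -0.1, 0.9]
finger_gap: 0.003
gripper_force: 0.0
```

Request:
servo_tool(rows=[[[0,0,-1,-0.0014,-0.0002,0,-1],[0,0,-2,-0.0029,-0.0005,0,-1],[0,0,-2.5,-0.0036,-0.00066,0,-1],[0,0,-2.5,-0.0036,-0.00066,0,-1],[0,0,-2.5,-0.0036,-0.00066,0,-1],[0,0,-2.5,-0.0036,-0.00066,0,-1],[0,0,-1,-0.0014,-0.0002,0,-1],[0,0,0,0,0,0,-1]]])

```text
t: 8.15
tcp_pos: [0.4774, 0.0599, 0.0357]
tool_rot: [0.806, 0.591, -0.0, -0.0]
force: [0.4, 1.1, -0.1]
finger_gap: -0.003
gripper_force: 0.0
```

```bash
cat >> h.py <<'E'
C=np.array([.5500,.0192])
def where():
    s=manip.sense(); p=s["tcp_pos"]; q=s["tool_rot"]; v=p[:2]-C
    yaw=np.degrees(2*np.arctan2(q[1],q[0])); a=np.radians(yaw+90); r=np.array([np.cos(a),np.sin(a)]); t=np.array([-r[1],r[0]])
    print("tcp",p.round(4),"F",s["force"].round(1),"theta_tool",round(yaw+90,1),"rad",round(v@r*1e3,1),"tan",round(v@t*1e3,1),"t",round(s["t"],2))
def lever_side(img,lo,hi):
    """profile of brightness round the scale at r 60..66 at bar-top height"""
    out=[]
    g=cv2.GaussianBlur(img.mean(2).astype(np.float32),(3,3),0)
    th=np.arange(lo,hi,.5)
    val=np.zeros(len(th))
    for r in(.058,.061,.064,.067,.070):
        P=np.c_[C[0]+r*np.cos(np.radians(th)),C[1]-.0012+r*np.sin(np.radians(th)),np.full(len(th),.047)]
        u=pix("side",P).astype(np.float32); val+=cv2.remap(g,u[None,:,0],u[None,:,1],cv2.INTER_LINEAR)[0]/5
    return th,val
E
python3 - <<'E'
from h import *
b=manip.snapshot("side"); where()
for im in(cv2.imread("pics/side0.png"),b):
    th,v=lever_side(im,120,240); print(v[::4].astype(int))
E
```

```text
tcp [0.4776 0.0599 0.0357] F [-0.1 -0.8  0. ] theta_tool 162.5 rad 81.3 tan -17.0 t 8.2
[ 99  99  99  97  96  94  91  87  85  91 113 145 165 156 133 111  94  81
  73  66  63  62  64  67  69  68  67  66  66  68  71  76  77  74  69  66
  68  75  87  94  94  88  83  82  87  99 108 100  85  76  74  79  91  96
  88  78  74  75  82  98]
[103 103 103 101  99  97  94  90  87  85  85  85  85  86  86  87  88  92
 102 119 133 140 136 125 107  88  75  69  66  65  65  67  68  67  63  62
  63  68  76  80  78  74  70  70  78  92 103  96  81  72  68  68  74  79
  74  67  66  67  73  86]
```

Request:
servo_tool(rows=[[[0,0,-1.5,-0.0021,-0.0004,0,-1],[0,0,-2.5,-0.0036,-0.00066,0,-1],[0,0,-2.5,-0.0036,-0.00066,0,-1],[0,0,-2.5,-0.0036,-0.00066,0,-1],[0,0,-2.5,-0.0036,-0.00066,0,-1],[0,0,-2.5,-0.0036,-0.00066,0,-1],[0,0,-2.5,-0.0036,-0.00066,0,-1],[0,0,-2.5,-0.0036,-0.00066,0,-1]]])

```text
t: 8.87
tcp_pos: [0.4684, 0.0342, 0.0358]
tool_rot: [0.697, 0.717, 0.0, 0.0]
force: [-0.2, 2.2, 0.8]
finger_gap: -0.004
gripper_force: 0.8
```

Request:
servo_tool(rows=[[[0,0,-2.5,-0.0036,-0.00066,0,-1],[0,0,-2.5,-0.0036,-0.00066,0,-1],[0,0,-2.5,-0.0036,-0.00066,0,-1],[0,0,-2.5,-0.0036,-0.00066,0,-1],[0,0,-2.5,-0.0036,-0.00066,0,-1],[0,0,-2.5,-0.0036,-0.00066,0,-1],[0,0,-1.5,-0.0021,-0.0004,0,-1],[0,0,0,0,0,0,-1]]])

```text
t: 9.53
tcp_pos: [0.4676, 0.0098, 0.0357]
tool_rot: [0.588, 0.809, -0.0, 0.0]
force: [0.1, -0.5, -0.2]
finger_gap: -0.003
gripper_force: 0.0
```

```bash
python3 - <<'E'
from h import *
b=manip.snapshot("side"); where()
th,v=lever_side(b,150,270); i=v[:180].argmax(); print(th[i],v[max(0,i-8):i+9].astype(int)); print(v[::4].astype(int))
E
```

```text
tcp [0.4678 0.0099 0.0357] F [ 1.1  0.5 -0.5] theta_tool 198.0 rad 81.1 tan -16.5 t 9.58
196.5 [126 134 142 150 157 163 168 170 171 170 169 165 161 156 150 145 139]
[ 88  87  87  86  86  86  87  89  89  89  87  86  85  85  87  91  96  97
  95  90  96 118 150 170 165 145 123 104  91  86  86  86  80  70  66  70
  81  96 101  92  81  77  78  86 103  99  81  75  76  80  93 101  86  78
  78  85 104 126 112  87]
```

Request:
servo_tool(rows=[[[0,0,-1.5,-0.0021,-0.0004,0,-1],[0,0,-2.5,-0.0036,-0.0007,0,-1],[0,0,-2.5,-0.0036,-0.0007,0,-1],[0,0,-2.5,-0.0036,-0.0006,0,-1],[0,0,-2.5,-0.0036,-0.0006,0,-1],[0,0,-2.5,-0.0036,-0.0006,0,-1],[0,0,-2.5,-0.0036,-0.0006,0,-1],[0,0,-2.5,-0.0036,-0.0006,0,-1]]])

```text
t: 10.25
tcp_pos: [0.4749, -0.0161, 0.0357]
tool_rot: [0.446, 0.895, -0.0, -0.0]
force: [-0.5, 1.1, 0.9]
finger_gap: -0.001
gripper_force: 0.8
```

Request:
servo_tool(rows=[[[0,0,-2.5,-0.0036,-0.0006,0,-1],[0,0,-2.5,-0.0036,-0.0006,0,-1],[0,0,-2.5,-0.0036,-0.0006,0,-1],[0,0,-2.5,-0.0036,-0.0006,0,-1],[0,0,-2.5,-0.0036,-0.0006,0,-1],[0,0,-2.5,-0.0036,-0.0006,0,-1],[0,0,-1.5,-0.0021,-0.0004,0,-1],[0,0,0,0,0,0,-1]]])

```text
t: 10.92
tcp_pos: [0.4885, -0.0362, 0.0356]
tool_rot: [0.313, 0.95, -0.0, -0.0]
force: [-1.2, 0.1, -0.6]
finger_gap: -0.001
gripper_force: 0.3
```

```bash
python3 - <<'E'
from h import *
b=manip.snapshot("side"); where(); cv2.imwrite("pics/s5.png",b)
th,v=lever_side(b,190,290); print(list(zip(th[::4],v[::4].astype(int))))
t=manip.snapshot("top"); cv2.imwrite("pics/t5.png",t); a=cv2.imread("pics/top0.png")
P=pix("top",[[.5444,-.0468,.036]])[0].astype(int); print(P, cv2.absdiff(a,t)[P[1]-6:P[1]+7,P[0]-6:P[0]+7].mean())
E
```

```text
tcp [ 0.4886 -0.0361  0.0356] F [-0.1  1.1  0.5] theta_tool 233.4 rad 81.0 tan -16.4 t 10.97
[(np.float64(190.0), np.int64(82)), (np.float64(192.0), np.int64(86)), (np.float64(194.0), np.int64(94)), (np.float64(196.0), np.int64(103)), (np.float64(198.0), np.int64(110)), (np.float64(200.0), np.int64(113)), (np.float64(202.0), np.int64(118)), (np.float64(204.0), np.int64(123)), (np.float64(206.0), np.int64(128)), (np.float64(208.0), np.int64(132)), (np.float64(210.0), np.int64(133)), (np.float64(212.0), np.int64(133)), (np.float64(214.0), np.int64(131)), (np.float64(216.0), np.int64(128)), (np.float64(218.0), np.int64(125)), (np.float64(220.0), np.int64(118)), (np.float64(222.0), np.int64(115)), (np.float64(224.0), np.int64(115)), (np.float64(226.0), np.int64(118)), (np.float64(228.0), np.int64(128)), (np.float64(230.0), np.int64(156)), (np.float64(232.0), np.int64(179)), (np.float64(234.0), np.int64(166)), (np.float64(236.0), np.int64(137)), (np.float64(238.0), np.int64(121)), (np.float64(240.0), np.int64(101)), (np.float64(242.0), np.int64(79)), (np.float64(244.0), np.int64(71)), (np.float64(246.0), np.int64(74)), (np.float64(248.0), np.int64(79)), (np.float64(250.0), np.int64(93)), (np.float64(252.0), np.int64(100)), (np.float64(254.0), np.int64(86)), (np.float64(256.0), np.int64(78)), (np.float64(258.0), np.int64(78)), (np.float64(260.0), np.int64(84)), (np.float64(262.0), np.int64(105)), (np.float64(264.0), np.int64(127)), (np.float64(266.0), np.int64(113)), (np.float64(268.0), np.int64(88)), (np.float64(270.0), np.int64(81)), (np.float64(272.0), np.int64(78)), (np.float64(274.0), np.int64(81)), (np.float64(276.0), np.int64(101)), (np.float64(278.0), np.int64(102)), (np.float64(280.0), np.int64(84)), (np.float64(282.0), np.int64(77)), (np.float64(284.0), np.int64(77)), (np.float64(286.0), np.int64(79)), (np.float64(288.0), np.int64(88))]
[358 212] 61.25443786982248
```

Request:
servo_tool(rows=[[[0,0,-1.5,-0.0021,-0.0004,0,-1],[0,0,-2.5,-0.0036,-0.0007,0,-1],[0,0,-2.5,-0.0036,-0.0007,0,-1],[0,0,-2.5,-0.0036,-0.0006,0,-1],[0,0,-2.5,-0.0036,-0.0006,0,-1],[0,0,-2.5,-0.0036,-0.0006,0,-1],[0,0,-2.5,-0.0036,-0.0006,0,-1],[0,0,-2,-0.0029,-0.0005,0,-1]]])

```text
t: 11.68
tcp_pos: [0.5093, -0.0527, 0.0356]
tool_rot: [0.156, 0.988, -0.0, -0.001]
force: [-2.4, -1.0, 1.1]
finger_gap: -0.001
gripper_force: 0.8
```

Request:
servo_tool(rows=[[[0,0,-2,-0.0029,-0.0005,0,-1],[0,0,-2,-0.0029,-0.0005,0,-1],[0,0,-1.5,-0.0021,-0.0004,0,-1],[0,0,-0.5,-0.0007,-0.0001,0,-1],[0,0,0,0,0,0,-1],[0,0,0,0,0,0,-1]]])

```text
t: 12.18
tcp_pos: [0.5176, -0.0566, 0.0355]
tool_rot: [0.105, 0.994, -0.0, -0.0]
force: [-1.5, -1.2, -0.5]
finger_gap: 0.001
gripper_force: 0.5
```

```bash
cat >> h.py <<'E'
def prof(n,img,c,z,lo,hi,rs=(.058,.061,.064,.067,.070)):
    g=cv2.GaussianBlur(img.mean(2).astype(np.float32),(3,3),0); th=np.arange(lo,hi,.25); val=0
    for r in rs:
        P=np.c_[c[0]+r*np.cos(np.radians(th)),c[1]+r*np.sin(np.radians(th)),np.full(len(th),z)]
        u=pix(n,P).astype(np.float32); val=val+cv2.remap(g,u[None,:,0],u[None,:,1],cv2.INTER_LINEAR)[0]/len(rs)
    w=np.clip(val-(val.max()+np.median(val))/2,0,None)
    # keep the lobe round the maximum
    i=val.argmax(); a=i
    while a>0 and w[a]>0:a-=1
    b=i
    while b<len(w)-1 and w[b]>0:b+=1
    return round(float((th[a:b+1]*w[a:b+1]).sum()/w[a:b+1].sum()),2),int(val.max())
E
python3 - <<'E'
from h import *
b=manip.snapshot("side"); where(); cv2.imwrite("pics/s6.png",b); s0=cv2.imread("pics/side0.png")
for c in([.5498,.0167],[.55,.0180],[.55,.0192]):
    print(c,"diamond side0",prof("side",s0,c,.036,255,275,(.064,.067,.07)),"lever now",prof("side",b,c,.047,235,275),"lever0",prof("side",s0,c,.047,130,165))
t0=cv2.imread("pics/top0.png")
print("top0",prof("top",t0,C,.036,255,275,(.064,.067,.07)),prof("top",t0,C,.047,130,165))
E
```

```text
tcp [ 0.5176 -0.0565  0.0356] F [-1.4 -0.6 -0. ] theta_tool 258.0 rad 80.8 tan -15.9 t 12.23
[0.5498, 0.0167] diamond side0 (263.37, 198) lever now (253.16, 135) lever0 (143.48, 165)
[0.55, 0.018] diamond side0 (263.42, 209) lever now (253.35, 137) lever0 (144.52, 165)
[0.55, 0.0192] diamond side0 (263.42, 212) lever now (253.96, 139) lever0 (145.39, 165)
top0 (265.15, 250) (143.27, 229)
```

Request:
servo_tool(rows=[[[0,0,-1,-0.0014,-0.0002,0,-1],[0,0,-1,-0.0014,-0.0002,0,-1],[0,0,-1,-0.0014,-0.0002,0,-1],[0,0,-1,-0.0014,-0.0002,0,-1],[0,0,-1,-0.0014,-0.0002,0,-1],[0,0,0,0,0,0,-1],[0,0,0,0.005,0,0,-1],[0,0,0,0.01,0,0,-1]]])

```text
t: 12.9
tcp_pos: [0.5116, -0.0575, 0.0359]
tool_rot: [0.061, 0.998, -0.0, 0.002]
force: [-0.3, 0.2, 0.3]
finger_gap: 0.0
gripper_force: 0.0
```

Request:
servo_tool(rows=[[[0,0,0,0,0,-0.035,-1],[0,0,0,0,0,-0.035,-1],[0,0,0,0,0.04,-0.01,-1],[0,0,0,0,0.04,0,-1],[0,0,0,0,0.04,0,-1],[0,0,0,0,0.04,0,-1],[0,0,0,0,0.04,0,-1],[0,0,0,0,0.04,0,-1]]])

```text
t: 13.57
tcp_pos: [0.5388, 0.1834, 0.116]
tool_rot: [0.061, 0.998, 0.0, 0.001]
force: [0.3, -0.1, -1.0]
finger_gap: 0.003
gripper_force: 0.0
```

```bash
python3 - <<'E'
from h import *
t=manip.snapshot("top"); b=manip.snapshot("side"); where(); cv2.imwrite("pics/s7.png",b);cv2.imwrite("pics/t7.png",t); s0=cv2.imread("pics/side0.png");t0=cv2.imread("pics/top0.png")
P=pix("top",[[.5444,-.0468,.036]])[0].astype(int); print(cv2.absdiff(t0,t)[150:270,270:370].mean())
print("top",prof("top",t,C,.036,255,280,(.066,.068,.07)),prof("top",t,C,.047,250,280,(.053,.056,.058)),prof("top",t,C,.081,245,285,(.081,.083)))
print("side bar",prof("side",b,[.55,.018],.047,245,285,(.052,.055)),"post",prof("side",b,[.55,.018],.081,245,285,(.082,)))
E
```

```text
tcp [0.5394 0.1871 0.1161] F [-0.8 -0.4 -1.4] theta_tool 263.4 rad -165.5 tan -29.8 t 13.67
16.914722222222224
top (265.1, 174) (265.05, 177) (264.35, 177)
side bar (284.32, 149) post (281.71, 194)
```

```bash
python3 - <<'E'
from h import *
t=cv2.imread("pics/t7.png");b=cv2.imread("pics/s7.png")
A=cv2.resize(t[190:240,300:380],None,fx=7,fy=7,interpolation=cv2.INTER_CUBIC)[:,:400+160]
B=cv2.resize(b[260:310,320:350],None,fx=7,fy=7,interpolation=cv2.INTER_CUBIC)
cv2.imwrite("pics/v7.png",np.hstack([A,B]))
E
```

```text
(no output)
```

View pics/v7.png

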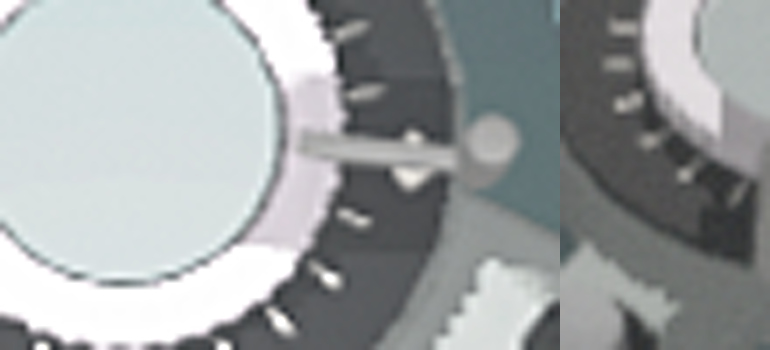

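The top crop (left) shows the bar at (410,153) across the diamond, whose corners are at (413,130) and (410,190). The 7 px left-over matches the parallax of the bar's height, and the fits give bar 265.05° against diamond 265.15°. The lever is set, so I move on to the button.

Request:
servo_tool(rows=[[[0,0,-7,0,0,0,-1],[0,0,-7,0,0,0,-1],[0,0,-7,0,0,0,-1],[0,0,-7,0,0,0,-1],[0,0,-7,0,0,0,-1],[0,0,0,0,0,0,-1]]])

```text
t: 14.17
tcp_pos: [0.5387, 0.1806, 0.1156]
tool_rot: [-0.243, 0.97, 0.0, 0.0]
force: [-0.0, -0.5, -0.2]
finger_gap: 0.0
gripper_force: 0.0
```

Request:
servo_tool(rows=[[[0,0,0,0.0216,-0.028,0,-1],[0,0,0,0.0216,-0.028,0,-1],[0,0,0,0.0216,-0.028,0,-1],[0,0,0,0.0216,-0.028,0,-1],[0,0,0,0.0216,-0.028,0,-1],[0,0,0,0.0216,-0.028,0,-1],[0,0,0,0.0216,-0.028,0,-1],[0,0,0,0.0216,-0.028,0,-1]]])

```text
t: 14.83
tcp_pos: [0.4908, -0.0997, 0.1158]
tool_rot: [-0.24, 0.971, -0.0, 0.0]
force: [1.0, -0.5, -1.0]
finger_gap: 0.002
gripper_force: 0.0
```

Request:
servo_tool(rows=[[[0,0,0,0,0,0.01,-1],[0,0,0,0,0,0.015,-1],[0,0,0,0,0,0.015,-1],[0,0,0,0,0,0.015,-1],[0,0,0,0,0,0.01,-1],[0,0,0,0,0,0.005,-1],[0,0,0,0,0,0,-1],[0,0,0,0,0,0,-1]]])

```text
t: 15.5
tcp_pos: [0.4915, -0.0975, 0.0456]
tool_rot: [-0.242, 0.97, 0.0, -0.0]
force: [0.6, 0.4, -0.5]
finger_gap: -0.003
gripper_force: 0.0
```

```bash
python3 - <<'E'
from h import *
b=manip.snapshot("side"); where(); s0=cv2.imread("pics/side0.png"); p=manip.sense()["tcp_pos"]
d=cv2.absdiff(s0,b).max(2)>30
print("button px",pix("side",[[.494,-.0925,.045]]).round(1))
for u in range(308,342,2):
    v=np.where(d[:,u])[0]; v=v[v<312]; print(u,v.max() if len(v) else None,end="; ")
print([(z,pix("side",[[p[0],p[1],z]])[0].round(1)) for z in(.05,.06,.07,.08)])
E
```

```text
tcp [ 0.4918 -0.0977  0.046 ] F [ 0.1 -0.3 -0.3] theta_tool 298.0 rad 75.9 tan -106.2 t 15.55
button px [[322.1 306.2]]
308 272; 310 274; 312 282; 314 298; 316 302; 318 302; 320 302; 322 301; 324 301; 326 300; 328 291; 330 274; 332 280; 334 277; 336 282; 338 285; 340 281; [(0.05, array([320.5, 306.3])), (0.06, array([320.6, 302.3])), (0.07, array([320.6, 298.3])), (0.08, array([320.7, 294.1]))]
```

Request:
servo_tool(rows=[[[0,0,0,-0.0044,0.0036,0.004,-1],[0,0,0,0,0,0.005,-1],[0,0,0,0,0,0.005,-1],[0,0,0,0,0,0.004,-1],[0,0,0,0,0,0.002,-1],[0,0,0,0,0,0,-1]]])

```text
t: 16.05
tcp_pos: [0.4933, -0.0923, 0.0251]
tool_rot: [-0.242, 0.97, 0.0, -0.0]
force: [-0.9, 0.8, 1.8]
finger_gap: 0.002
gripper_force: 0.7
```

Request:
servo_tool(rows=[[[0,0,0,0,0,0.0015,-1],[0,0,0,0,0,0.0015,-1],[0,0,0,0,0,0.001,-1],[0,0,0,0,0,0,-1]]])

```text
t: 16.38
tcp_pos: [0.4933, -0.0923, 0.0216]
tool_rot: [-0.242, 0.97, 0.0, -0.0]
force: [-0.9, 2.0, 4.5]
finger_gap: -0.001
gripper_force: 1.7
```

Request:
servo_tool(rows=[[[0,0,0,0,0,0.0015,-1],[0,0,0,0,0,0.0015,-1],[0,0,0,0,0,0.001,-1],[0,0,0,0,0,0,-1]]])

```text
t: 16.72
tcp_pos: [0.4934, -0.0924, 0.0192]
tool_rot: [-0.242, 0.97, -0.0, 0.0]
force: [-3.1, 1.9, 16.0]
finger_gap: 0.001
gripper_force: 8.5
```

Force rose to 16 N, well past the 5 N for full travel, so the button is at its stop. I release it and lift clear, then go off to the side for a check.

Request:
servo_tool(rows=[[[0,0,0,0,0,0,-1],[0,0,0,0,0,-0.002,-1],[0,0,0,0,0,-0.003,-1],[0,0,0,0,0,-0.005,-1],[0,0,0,0,0,-0.015,-1],[0,0,0,0,0,-0.03,-1],[0,0,0,0,0,-0.03,-1],[0,0,0,0,0,-0.03,-1]]])

```text
t: 17.38
tcp_pos: [0.4936, -0.0928, 0.1334]
tool_rot: [-0.242, 0.97, -0.0, -0.0]
force: [0.9, -0.2, 0.4]
finger_gap: -0.0
gripper_force: 0.0
```

Request:
servo_tool(rows=[[[0,0,0,-0.0216,0.028,0,-1],[0,0,0,-0.0216,0.028,0,-1],[0,0,0,-0.0216,0.028,0,-1],[0,0,0,-0.0216,0.028,0,-1],[0,0,0,-0.0216,0.028,0,-1],[0,0,0,-0.0216,0.028,0,-1],[0,0,0,-0.0216,0.028,0,-1],[0,0,0,0,0,0,-1]]])

```text
t: 18.05
tcp_pos: [0.5365, 0.157, 0.1328]
tool_rot: [-0.245, 0.97, 0.001, 0.002]
force: [0.1, 0.7, -0.0]
finger_gap: -0.001
gripper_force: 0.0
```

```bash
python3 - <<'E'
from h import *
t=manip.snapshot("top"); where(); t7=cv2.imread("pics/t7.png"); t0=cv2.imread("pics/top0.png")
print("bar",prof("top",t,C,.047,250,280,(.053,.056,.058)),"dia",prof("top",t,C,.036,255,280,(.066,.068,.07)),"post",prof("top",t,C,.081,245,285,(.081,.083)))
print("lever zone diff vs t7",cv2.absdiff(t,t7)[195:235,345:380].mean())
# symmetry: bright diamond flanks either side of bar along column range
g=t.mean(2); print(g[203:224,356:362].mean(1).astype(int))
for nm,(u,v),(ref) in(("jar",(330,310),t0),("cap",(231,249),t0),("bat",(233,161),t0)):
    print(nm,cv2.absdiff(t,ref)[v-14:v+15,u-14:u+15].mean().round(1),cv2.absdiff(t7,ref)[v-14:v+15,u-14:u+15].mean().round(1))
print("button",cv2.absdiff(t,t0)[236:248,380:393].mean())
E
```

```text
tcp [0.5358 0.1543 0.1325] F [-0.3  0.1 -0.6] theta_tool 298.3 rad -125.7 tan 51.6 t 18.1
bar (265.05, 181) dia (265.1, 177) post (264.35, 180)
lever zone diff vs t7 6.139523809523809
[ 83  87  83  81  79  85 129 160 177 186 160 196 183 125  84  79  81  82
  81  82  81]
jar 2.4 2.2
cap 37.4 10.6
bat 34.4 12.3
button 24.083333333333332
```

Request:
servo_tool(rows=[[[0,0,0,-0.014,0.028,-0.02,-1],[0,0,0,-0.014,0.028,-0.02,-1],[0,0,0,-0.014,0.028,-0.02,-1],[0,0,0,0,0.036,0,-1],[0,0,0,0,0.036,0,-1],[0,0,0,0,0.036,0,-1],[0,0,0,0,0.036,0,-1],[0,0,0,0,0,0,-1]]])

```text
t: 18.77
tcp_pos: [0.462, 0.3761, 0.1925]
tool_rot: [-0.244, 0.97, 0.001, -0.0]
force: [-0.2, -0.1, 0.7]
finger_gap: 0.002
gripper_force: 0.0
```

```bash
python3 - <<'E'
from h import *
t=manip.snapshot("top"); b=manip.snapshot("side"); where(); t0=cv2.imread("pics/top0.png"); s0=cv2.imread("pics/side0.png")
for nm,P in(("jar",[.389,.001,.072]),("cap",[.484,.157,.055]),("bat",[.629,.155,.053]),("button",[.494,-.0925,.045])):
    r=[]
    for n,i,o in(("top",t,t0),("side",b,s0)):
        u,v=pix(n,[P])[0].round().astype(int)
        # shift by template matching on normalised correlation
        tpl=o[v-10:v+11,u-10:u+11]; m=cv2.matchTemplate(i[v-16:v+17,u-16:u+17],tpl,cv2.TM_CCOEFF_NORMED)
        _,mx,_,loc=cv2.minMaxLoc(m); r.append((n,round(mx,2),loc[0]-6,loc[1]-6))
    print(nm,r)
print("bar",prof("top",t,C,.047,250,280,(.053,.056,.058)))
E
```

```text
tcp [0.4647 0.3723 0.1923] F [-0.1 -0.1 -1.4] theta_tool 298.1 rad -351.6 tan 91.3 t 18.87
jar [('top', 0.3, 6, -6), ('side', 1.0, 0, 0)]
cap [('top', 0.96, 0, 0), ('side', 0.96, 0, 0)]
bat [('top', 1.0, 0, 0), ('side', 1.0, 0, 0)]
button [('top', 0.9, 0, 0), ('side', 0.78, 0, 0)]
bar (265.12, 238)
```

```bash
python3 -c "
from station import manip
print(manip.sign_off())"
```

```text
the job is handed in; nothing more can be done
None
```

The job is handed in: the bar sits over the diamond to about 0.1° in the top view, the button was then pressed to its stop (16 N at the tool) and is up again, and the jar, capacitor and battery did not move.

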